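# Feed two bearing balls from the rotary feeder

### The job

Two rotary ball feeders stand on the desk; use the larger one, which holds three steel balls. Turn its black bar handle clockwise (seen from above) slowly enough that the balls drop one at a time through the opening in its side: the first must have come to rest in the black tray before the second falls. Stop when two balls lie in the tray and the third is still in the drum, let go of the handle, and do not touch the balls themselves.

Things in the scene. Friction and masses are not known exactly. Their poses are not given: they have to be found in the camera images.
- feeder_handle (a point): Grip point on the upright drum axis of the larger feeder (dark steel rim 140 mm across), 112 mm above the desk; turns with the drum. The handle is a black bar 60 mm long (point x), 14 mm thick (y), 88 to 126 mm above the desk, centred on the axis; z up. Rim and drum below it reach 80 mm. It turns clockwise from above 130 degrees or more, hardly the other way, with 0.05 to 0.1 N m, and stays where left.
- feeder_tray (a point): Centre of the floor of the larger feeder's black catch tray, 6 mm above the desk, 112 mm from the drum axis, below the only opening (28 mm wide) in the rim. Its x axis points level to the drum axis, z up. Tray 76 (x) by 86 mm (y) outside, walls 4 mm thick, 24 mm high; fixed to the feeder. At the start the handle bar points to the tray within 6 degrees.
- ball_1: Steel ball, 18 mm across, 24 g, origin at its centre; first of the row. It lies in one of the drum's ten open-topped pockets (36 degrees each, between radial vanes), 26 degrees of arc before the opening, centre 57 mm from the axis and 63 mm above the desk (15 mm in the tray). The vane reaches it after 2 to 14 degrees of turning; it drops after 20 to 33.
- ball_2: The second ball, alike, in the next pocket, 36 degrees behind ball_1: it drops about 36 degrees of turning after ball_1. The smaller feeder on the desk (rim 101 mm across) is of the same make, empty and not wanted.
- ball_3: The third ball, alike, in the pocket 36 degrees behind ball_2; it stays in the drum.

How it is judged:
On the way, in this order (a step that is already met when the one before it is completed fails the run):
1. the first ball lies at rest in the tray while the second and the third are still in the drum (x of ball_1 in the frame of feeder_tray between -0.038 and 0.038 m and y of ball_1 in the frame of feeder_tray between -0.043 and 0.043 m and z of ball_1 in the frame of feeder_tray below 0.025 m and linear speed of ball_1 below 0.05 m/s and horizontal distance between each of ball_2, ball_3 and feeder_handle below 0.066 m and height (world z) of each of ball_2, ball_3 above 0.045 m), for 0.2 s.
2. the second ball lies in the tray too, the third is still in the drum (x of ball_1 in the frame of feeder_tray between -0.038 and 0.038 m and y of ball_1 in the frame of feeder_tray between -0.043 and 0.043 m and z of each of ball_1, ball_2 in the frame of feeder_tray below 0.025 m and x of ball_2 in the frame of feeder_tray between -0.038 and 0.038 m and y of ball_2 in the frame of feeder_tray between -0.043 and 0.043 m and horizontal distance between ball_3 and feeder_handle below 0.066 m and height (world z) of ball_3 above 0.045 m), for 0.2 s.
At the end, for the whole second after the job is handed in: ball_1 and ball_2 lie on the tray's floor inside its walls, ball_3 is still in the drum (centre within 66 mm of the axis and more than 45 mm above the desk), all three slower than 50 mm/s (all of step 2 and linear speed of each of ball_1, ball_2, ball_3 below 0.05 m/s); the robot touches nothing.
It fails at once if the fingers touched a ball (more than 1 N) (contact force between the fingers and ball_1 above 1 N or contact force between the fingers and ball_2 above 1 N or contact force between the fingers and ball_3 above 1 N).
It also fails if it takes over 54 s, if anything falls off the work surface, if the arm or the gripper's body presses on something with over 40 N, if the wrist force passes 120 N, or if a joint passes its speed limit or range.

### The arm

A 7-joint arm with a two-finger parallel gripper is mounted at the origin on a cart in front of the work surface, level with it; the furniture and walls round the work are solid. World frame = base frame: x ahead of the robot, y to its left, z up, the work surface at z = 0. Lengths are in m, angles in rad, forces in N, time in s.
With the tool pointing down it reaches from about 0.425 to 0.825 m from the base axis. Payload 3.6 kg.
Tool frame: the origin (TCP) lies where the fingers leave the gripper's body, on its centre line; the fingertips stand 73 mm ahead of it and the grasp point (between the pads) lies 54 mm ahead of it (nose_length is the z of the fingertips in the tool frame, in m); z points along the fingers, y is the line along which they close (so a half turn about z gives the same grasp; the last joint's range is limited). The gripper opens to 85 mm and grips with 20 to 120 N. Pads are 22 mm wide; open, the fingers measure 114 mm over their backs; the gripper's body (76 mm by 85 mm) begins 54 mm behind the grasp point. The pads swing forward as they close: fully open they stand 13 mm farther back than shut.
Start: joints at [-1.272, 0.615, -0.013, 1.423, 0.008, 1.103, -0.04], TCP at [0.208, 0.616, 0.304] pointing down, gripper open.
Joint ranges: [-3.12, 3.12], [-0.3, 2.06], [-1.34, 1.32], [0.26, 2.42], [-1.36, 4.5], [0.01, 1.98], [-2.84, 2.84]. Speed limits (rad/s): [2.79, 2.79, 3.14, 3.14, 3.14, 3.14, 3.14].

### API

Orientations are given as a unit quaternion [w, x, y, z].
In Python, from station import get_obs, grab_frame, camera_params, sign_off, nose_length gives the robot as it stands.
- The arm moves only by the shell command python3 -m inch 'ROWS' [FORCE]. ROWS is JSON, a list of rows, each a list of 7 numbers: the shift along the tool's x, y, z as a fraction of full scale, then the turn, a rotation vector about the tool's x, y, z as a fraction of full scale, then the closure, from 0 (fully open) to 1 (shut). A call has 1 to 5 rows; each row is the pose to reach, as a shift and turn from the pose commanded when the call began, along the tool's axes at that moment; what a row does not reach only later rows make up. Full scale, the value 1, is 15 cm for a shift and 90 degrees for a turn. A row lasts 1/8 s, in which the tool goes at most 62.5 mm and 10.7 degrees, less where a joint would pass 70% of its speed; a pose out of reach is approached as far as the arm can. A call with a number of a shift or a turn outside -1 to 1 is refused whole. A call with a gripper value outside its range is refused whole. The fingers move at their own pace and stop on an object; FORCE is the grip in N (left out, the last holds). Time passes only in rows, so rows that repeat a pose let the fingers close. It gives the time, the measured TCP pose, the force, the opening and the grip force at its end, in the units of the state.
- get_obs(): the state, without advancing time (a new reading comes with each control period).
- grab_frame(name): name is "scene" or "top"; returns the picture (384x512x3 uint8, red, green, blue); there is no depth.
- camera_params(name): a dict with "vertical_fov" (degrees; the focal length in pixels is half the picture's height over the tangent of half this angle, whatever the lens; pixels are square), "cx", "cy" (the principal point, pixels), "xyz" and "orientation" of the camera in the world. Camera axes: x right, y down, z forward; pixel columns grow to the right and rows downward; lengths in m; the calibration is good to about 2 mm. A picture is of the moment at which its call begins. camera_params takes no time and is no camera call.
- sign_off(): hands the job in; it is judged then, once.
The state is a dict: "clock": time; "q": joint angles; "qvel": joint speeds; "joint_torque": joint torques, N m; "position": TCP position; "ee_rot": TCP orientation; "contact_force": force on the tool from outside, world axes, zero at the start; "moment": the same for the moment, N m; "width": finger opening in m; "grasp_force": force on a finger pad.
Only numpy, scipy, OpenCV 4.12 (cv2) and the standard library are available. Lean on these libraries where they do the work, as an engineer would, in place of code of your own. Each camera call takes 0.05 s, during which the arm holds its last target. There are 200 camera calls.

## Working session

There is one attempt and no reset: what is moved stays moved. The work goes in short steps, Python scripts to look and compute and a shell command to move; the robot and the scene stay as the last step left them, time stands still between calls to the robot, and variables do not carry over. Pictures are saved under pics/ and viewed, at most 10 in all, crops included, and the job is handed in when it is done.

```bash
mkdir -p pics; python3 - <<'E'
from station import *
import cv2
print(get_obs(), nose_length if not callable(nose_length) else nose_length())
for n in("scene","top"):
    print(n,camera_params(n)); cv2.imwrite(f"pics/{n}0.png",grab_frame(n)[:,:,::-1])
E
```

```text
{'clock': 0.0, 'q': array([-1.27150073,  0.61594531, -0.0125873 ,  1.42490938,  0.00810904,
        1.10339512, -0.04040757]), 'qvel': array([ 0.00135882,  0.00113508, -0.00034157,  0.00055783,  0.00174773,
        0.00033817,  0.00041407]), 'joint_torque': array([-1.80477791e-04, -4.69213986e+01,  2.59195268e-01, -1.71033561e+01,
        9.95318522e-03,  9.75818548e-03,  4.15987074e-06]), 'position': array([0.20785979, 0.6152577 , 0.30271758]), 'ee_rot': array([-1.80155286e-04,  1.62158760e-01,  9.86763821e-01, -1.29084096e-03]), 'contact_force': array([0.13063543, 0.6681369 , 0.36895515]), 'moment': array([-0.02946134,  0.03369797,  0.02537878]), 'grasp_force': 0.0, 'width': 0.08522365851557685} 0.0726
scene {'vertical_fov': 51.79044247745939, 'cx': 253.68769660776806, 'cy': 191.71832370961957, 'xyz': array([-0.04704728, -0.56482756,  0.50805362]), 'orientation': array([-0.47291687,  0.79046139, -0.33652404,  0.19563227])}
top {'vertical_fov': 46.72450507880878, 'cx': 252.29695266103028, 'cy': 193.16966662126188, 'xyz': array([ 0.39462539, -0.03053613,  1.09858141]), 'orientation': array([ 0.01996384, -0.70024837,  0.71288637, -0.03235249])}
```

View pics/top0.png

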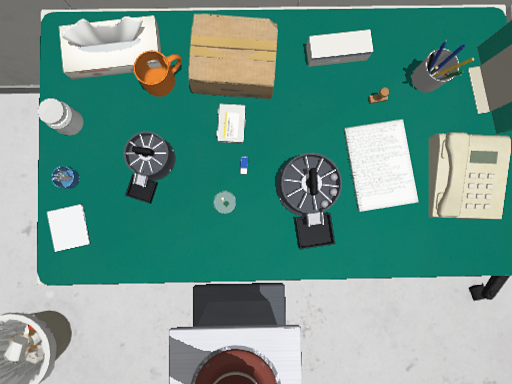

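View pics/scene0.png

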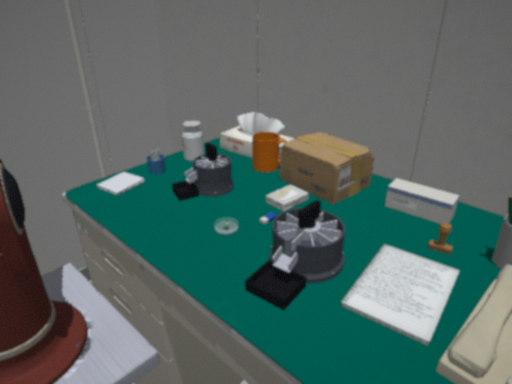

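The top view shows the larger feeder at about (308,183), its handle at about (312,180) and its tray at about (314,231). The balls are on the right of the drum. I'll zoom in on it and measure.

```bash
cat > h.py <<'E'
import numpy as np, cv2
from station import *
from scipy.spatial.transform import Rotation as R
def cam(n):
    p=camera_params(n); q=p["orientation"]; return p,R.from_quat([*q[1:],q[0]]).as_matrix(),192/np.tan(np.radians(p["vertical_fov"]/2))
def ray(n,uv,z):
    p,M,f=cam(n); d=M@np.array([(uv[0]-p["cx"])/f,(uv[1]-p["cy"])/f,1]); return p["xyz"]+d*(z-p["xyz"][2])/d[2]
def proj(n,X):
    p,M,f=cam(n); c=M.T@(np.array(X)-p["xyz"]); return c[:2]/c[2]*f+[p["cx"],p["cy"]]
E
python3 - <<'E'
from h import *
im=cv2.imread("pics/top0.png"); 
c=im[140:260,260:360]; cv2.imwrite("pics/topc.png",cv2.resize(c,None,fx=5,fy=5,interpolation=cv2.INTER_CUBIC))
hsv=cv2.cvtColor(im,cv2.COLOR_BGR2HSV)
m=((im.max(2)<35)).astype(np.uint8); m[:140]=0;m[260:]=0;m[:,:260]=0;m[:,360:]=0
n,l,s,ct=cv2.connectedComponentsWithStats(m)
for i in range(1,n):
    if s[i,4]>25: print(s[i],ct[i],cv2.minAreaRect(np.argwhere(l==i)[:,::-1].astype(np.float32)))
# non-green region of drum
g=((hsv[...,1]<110)).astype(np.uint8)[140:260,260:345]; n,l,s,ct=cv2.connectedComponentsWithStats(g)
for i in range(1,n):
    if s[i,4]>200: print('ng',s[i],ct[i]+[260,140])
E
```

```text
[306 169   9  26  95] [310.11578947 182.44210526] ((309.2074890136719, 181.89512634277344), (25.17935562133789, 6.632416725158691), 83.1572265625)
[315 215  19  31  90] [328.32222222 232.23333333] ((328.3005065917969, 232.60711669921875), (15.867599487304688, 32.3087272644043), 22.47943687438965)
[295 220   5  28  36] [297.  233.5] ((297.0, 233.49998474121094), (27.294267654418945, 1.2164576053619385), 81.25383758544922)
ng [  16   13   66   96 4371] [310.17204301 196.1356669 ]
```

View pics/topc.png

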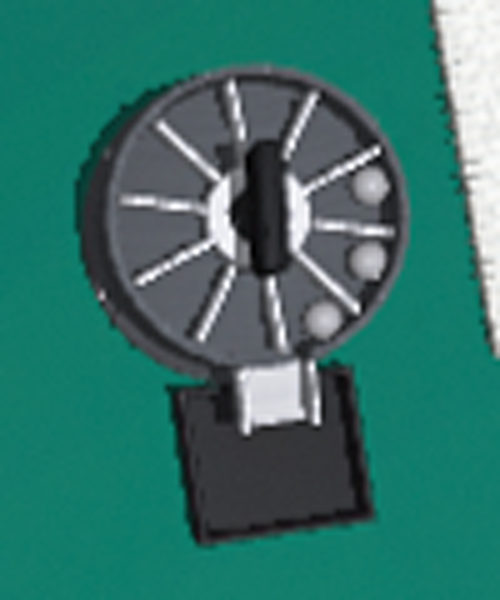

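The crop shows the drum rim centred at about (255,220), the handle top at (266,208), balls at (324,320), (369,262) and (371,187), and the tray centred at about (272,455). Next I'll turn these into world positions.

```bash
python3 - <<'E'
from h import *
from scipy.optimize import least_squares
t=lambda u,v:((u+.5)/5-.5+260,(v+.5)/5-.5+140)
print('rim',ray('top',t(255,220),.08)); print('handle',ray('top',t(267,208),.126))
B=np.array([ray('top',t(*p),.063) for p in[(324,320),(369,262),(371,187)]])[:,:2]; print(B)
# circle of known radius 57 mm through balls
print('ballcircle',least_squares(lambda c:np.hypot(*(B-c).T)-.057,ray('top',t(255,220),.08)[:2]).x)
c=np.array([ray('top',t(*p),.024) for p in[(168,388),(205,545),(375,518),(350,365)]]);print('tray',c.mean(0), np.linalg.norm(c-np.roll(c,1,0),axis=1))
a,b=[ray('top',t(*p),.126)[:2] for p in[(267,141),(267,277)]]; print('bar dir',np.degrees(np.arctan2(*(b-a)[::-1])),np.linalg.norm(a-b))
im=cv2.imread("pics/scene0.png")
m=(im.max(2)<35).astype(np.uint8); m[:195]=0;m[245:]=0;m[:,:270]=0;m[:,345:]=0
n,l,s,ct=cv2.connectedComponentsWithStats(m)
for i in range(1,n):
    if s[i,4]>25: print(s[i],ct[i])
ax=ray('top',t(255,220),.08)[:2]
print(proj('scene',[*ax,.126]),proj('scene',[*ax,.107]),proj('scene',[*ax,.08]))
cv2.imwrite("pics/sc.png",cv2.resize(im[190:310,240:350],None,fx=5,fy=5,interpolation=cv2.INTER_CUBIC))
E
```

```text
rim [ 0.4898003  -0.18401084  0.08      ]
handle [ 0.49072327 -0.18253107  0.126     ]
[[ 0.44387567 -0.21759381]
 [ 0.4707126  -0.23958171]
 [ 0.50603931 -0.24165866]]
ballcircle [ 0.4916415  -0.18652775]
tray [ 0.38148235 -0.19871234  0.024     ] [0.08915453 0.07743227 0.08327249 0.07460067]
bar dir 178.35820818322452 0.06023297432537243
[298 202  22  25 367] [308.70844687 214.67574932]
[308.5647339  205.07556516] [308.00244331 213.58319791] [307.22597257 225.33144342]
```

View pics/sc.png

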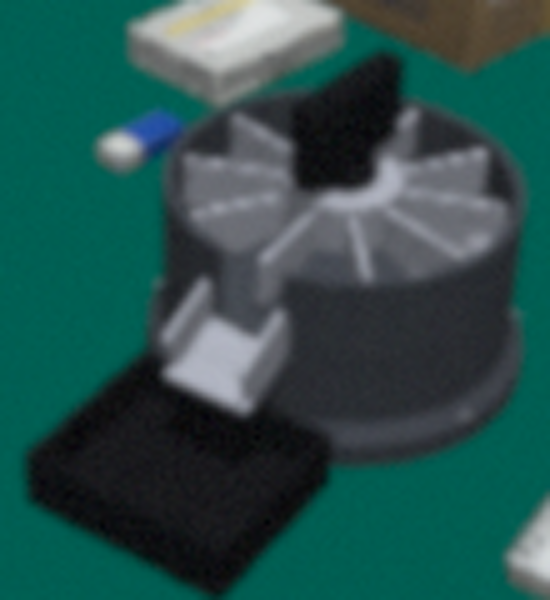

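```bash
python3 -m inch '[[-0.97,-0.375,0,0,0,-0.208,0],[-0.97,-0.375,0,0,0,-0.208,0],[-0.97,-0.375,0,0,0,-0.208,0],[-0.97,-0.375,0,0,0,-0.208,0]]' 30
python3 -m inch '[[-1,-1,0,0,0,0,0],[-1,-1,0,0,0,0,0],[-1,-1,0,0,0,0,0],[-1,-1,0,0,0,0,0]]'
python3 -m inch '[[-0.6,-1,0,0,0,0,0],[-0.6,-1,0,0,0,0,0],[-0.6,-1,0,0,0,0,0]]'
python3 -m inch '[[0,-1,0,0,0,0,0],[0,-1,0,0,0,0,0],[0,-1,0,0,0,0,0]]'
python3 -m inch '[[0,-1,0,0,0,0,0],[0,-1,0,0,0,0,0],[0,-1,0,0,0,0,0],[0,-1,0,0,0,0,0]]'; python3 -c "
from station import *;print(get_obs())"
```

```text
clock: 0.6
position: [0.3314, 0.513, 0.3035]
ee_rot: [0.001, 0.003, 1.0, -0.001]
contact_force: [0.2, 0.4, 0.4]
width: 0.0854
grasp_force: 0.0
clock: 1.1
position: [0.4803, 0.3633, 0.3035]
ee_rot: [0.0, 0.002, 1.0, -0.001]
contact_force: [-0.7, 1.1, -1.3]
width: 0.085
grasp_force: 0.0
clock: 1.48
position: [0.5686, 0.2157, 0.3036]
ee_rot: [-0.0, -0.001, 1.0, 0.0]
contact_force: [1.3, 0.3, 0.3]
width: 0.0855
grasp_force: 0.0
clock: 1.85
position: [0.5681, 0.0629, 0.3036]
ee_rot: [-0.0, 0.002, 1.0, -0.001]
contact_force: [0.3, -0.4, -1.3]
width: 0.0853
grasp_force: 0.0
clock: 2.35
position: [0.5685, -0.0847, 0.3035]
ee_rot: [-0.0, 0.001, 1.0, -0.0]
contact_force: [0.3, 1.5, 0.0]
width: 0.0857
grasp_force: 0.0
{'clock': 2.35, 'q': array([ 0.14350863,  0.49718591, -0.05222418,  1.64829957,  0.02975937,
        0.99746833,  1.65049127]), 'qvel': array([-0.05062475, -0.00502102, -0.06929145,  0.00678027, -0.02639881,
        0.00061418, -0.0108546 ]), 'joint_torque': array([ 1.63640443e+00, -4.07277453e+01,  7.74373580e-01, -1.61955142e+01,
        1.76489884e-01, -2.46410815e-05,  7.32125854e-02]), 'position': array([ 0.56845957, -0.08466258,  0.30353442]), 'ee_rot': array([-2.97168035e-04,  8.71232888e-04,  9.99999576e-01, -2.13942660e-05]), 'contact_force': array([0.27428119, 1.53879785, 0.00654225]), 'moment': array([0.04951438, 0.02221633, 0.02749598]), 'grasp_force': 0.0, 'width': 0.08566218405466239}
```

```bash
python3 -m inch '[[0.52,-0.66,0,0,0,0.02,0],[0.52,-0.66,0,0,0,0.02,0],[0.52,-0.66,0.3,0,0,0.02,0],[0.52,-0.66,0.5,0,0,0.02,0],[0.52,-0.66,0.5,0,0,0.02,0]]'
python3 - <<'E'
from h import *
for n in("scene","top"):cv2.imwrite(f"pics/{n}1.png",grab_frame(n)[:,:,::-1])
a=cv2.resize(cv2.imread("pics/scene1.png")[100:300,200:390],None,fx=3,fy=3,interpolation=2)
b=cv2.resize(cv2.imread("pics/top1.png")[140:260,250:360],None,fx=3,fy=5,interpolation=2)
b=cv2.resize(b,(200,600)); cv2.imwrite("pics/both1.png",np.hstack([a,b]))
E
```

```text
clock: 2.98
position: [0.4904, -0.1791, 0.227]
ee_rot: [-0.002, 0.013, 1.0, 0.002]
contact_force: [0.2, 1.3, 0.1]
width: 0.0855
grasp_force: 0.0
```

View pics/both1.png

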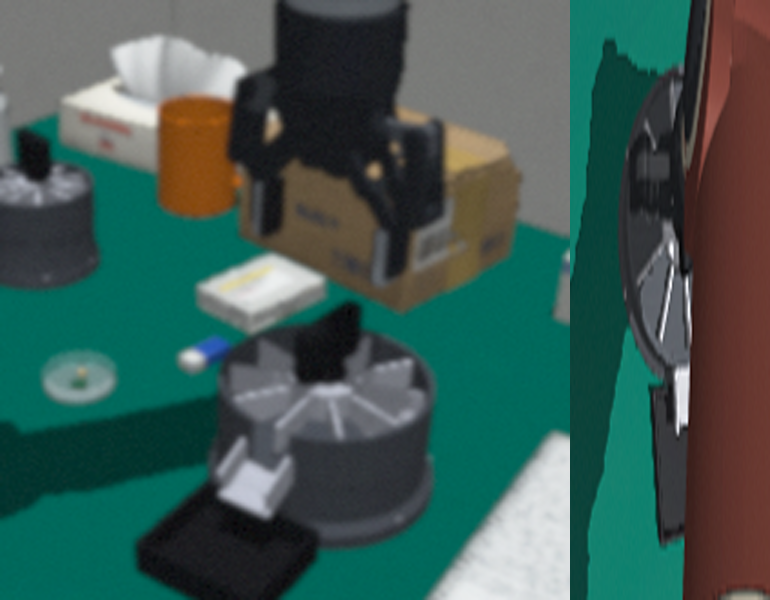

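The gripper straddles the handle, with the fingers at (265,210) and (390,260) in the crop. The tray stays visible in the scene view, while the arm covers the top view. Now down, then close.

```bash
python3 -m inch '[[0,0,0.15,0,0,0,0],[0,0,0.3,0,0,0,0],[0,0,0.41,0,0,0,0],[0,0,0.41,0,0,0,0]]'
python3 -m inch '[[0,0,0,0,0,0,0.4],[0,0,0,0,0,0,0.6],[0,0,0,0,0,0,0.75],[0,0,0,0,0,0,0.85],[0,0,0,0,0,0,1]]' 30
python3 -m inch '[[0,0,0,0,0,0,1],[0,0,0,0,0,0,1],[0,0,0,0,0,0,1]]'
python3 -c "
from station import *;o=get_obs();print(o['moment'],o['q'])"
```

```text
clock: 3.58
position: [0.4913, -0.1819, 0.1679]
ee_rot: [0.0, 0.014, 1.0, 0.0]
contact_force: [0.3, 0.1, 0.8]
width: 0.0854
grasp_force: 0.0
clock: 4.2
position: [0.4904, -0.1845, 0.168]
ee_rot: [0.0, 0.016, 1.0, -0.001]
contact_force: [-1.5, -4.0, 3.3]
width: 0.0137
grasp_force: 30.9
clock: 4.58
position: [0.4904, -0.1845, 0.168]
ee_rot: [0.0, 0.016, 1.0, -0.001]
contact_force: [-1.8, -4.5, 5.5]
width: 0.0134
grasp_force: 31.0
[-0.88136986  0.41502266 -0.04197227] [ 0.33626721  0.60463473 -0.02864076  1.93541575  0.032185    0.6008891
  1.8251015 ]
```

```bash
cat > look.py <<'E'
import sys
from h import *
f=grab_frame("scene")[:,:,::-1]; n=sys.argv[1]; cv2.imwrite(f"pics/s_{n}.png",f)
b=cv2.imread("pics/scene0.png"); c=np.array([proj('scene',[0.381+dx,-0.1987+dy,.02]) for dx in(-.035,.035) for dy in(-.04,.04)]).astype(int)
x0,y0=c.min(0)-3;x1,y1=c.max(0)+3
d=(cv2.absdiff(f,b).max(2)>30).astype(np.uint8)[y0:y1,x0:x1]
k,l,s,ct=cv2.connectedComponentsWithStats(d)
print(n,get_obs()['clock'],'moment z',get_obs()['moment'][2].round(3),[(s[i,4],(ct[i]+[x0,y0]).round(1).tolist()) for i in range(1,k) if s[i,4]>3])
E
python3 look.py a
python3 -m inch '[[0,0,0,0,0,0.03,1],[0,0,0,0,0,0.06,1],[0,0,0,0,0,0.09,1],[0,0,0,0,0,0.12,1],[0,0,0,0,0,0.15,1]]'
python3 -m inch '[[0,0,0,0,0,0.01,1],[0,0,0,0,0,0.02,1],[0,0,0,0,0,0.03,1],[0,0,0,0,0,0.03,1],[0,0,0,0,0,0.03,1]]'
python3 look.py b
```

```text
a 4.625 moment z 0.01 [(np.int32(25), [247.5, 258.6])]
clock: 5.25
position: [0.4905, -0.1842, 0.168]
ee_rot: [0.0, 0.134, 0.991, -0.001]
contact_force: [-2.3, -2.9, 5.0]
width: 0.014
grasp_force: 31.6
clock: 5.88
position: [0.4905, -0.1842, 0.168]
ee_rot: [0.0, 0.156, 0.988, -0.001]
contact_force: [-1.7, -4.3, 4.6]
width: 0.0137
grasp_force: 31.3
b 5.925 moment z 0.064 []
```

```bash
python3 -m inch '[[0,0,0,0,0,0.015,1],[0,0,0,0,0,0.03,1],[0,0,0,0,0,0.03,1],[0,0,0,0,0,0.03,1],[0,0,0,0,0,0.03,1]]' >/dev/null; python3 look.py c
python3 -m inch '[[0,0,0,0,0,0.015,1],[0,0,0,0,0,0.03,1],[0,0,0,0,0,0.03,1],[0,0,0,0,0,0.03,1],[0,0,0,0,0,0.03,1]]'>/dev/null; python3 look.py d
python3 -m inch '[[0,0,0,0,0,0.015,1],[0,0,0,0,0,0.03,1],[0,0,0,0,0,0.03,1],[0,0,0,0,0,0.03,1],[0,0,0,0,0,0.03,1]]' ; python3 look.py e
```

```text
c 6.6 moment z 0.02 [(np.int32(119), [275.0, 284.8])]
d 7.275 moment z 0.017 [(np.int32(76), [271.3, 289.2])]
clock: 7.9
position: [0.4905, -0.184, 0.1679]
ee_rot: [0.0, 0.226, 0.974, -0.001]
contact_force: [-2.1, -3.6, 5.6]
width: 0.0138
grasp_force: 30.9
e 7.95 moment z -0.074 [(np.int32(77), [271.3, 289.3])]
```

```bash
python3 - <<'E'
import cv2
cv2.imwrite("pics/e.png",cv2.resize(cv2.imread("pics/s_e.png")[190:310,240:350],None,fx=4,fy=4,interpolation=2))
E
```

```text
(no output)
```

View pics/e.png

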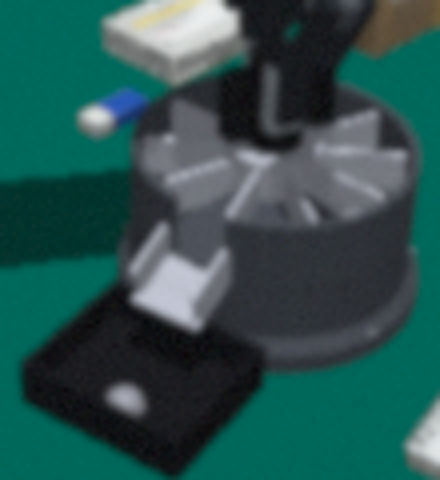

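One ball lies at rest in the tray at about (126,398) in the crop, full-frame (271,289). Carrying on towards the second.

```bash
python3 -m inch '[[0,0,0,0,0,0.03,1],[0,0,0,0,0,0.06,1],[0,0,0,0,0,0.09,1],[0,0,0,0,0,0.12,1],[0,0,0,0,0,0.15,1]]'>/dev/null; python3 look.py f
python3 -m inch '[[0,0,0,0,0,0.02,1],[0,0,0,0,0,0.04,1],[0,0,0,0,0,0.06,1],[0,0,0,0,0,0.08,1],[0,0,0,0,0,0.08,1]]'; python3 look.py g
python3 -m inch '[[0,0,0,0,0,0.015,1],[0,0,0,0,0,0.03,1],[0,0,0,0,0,0.03,1],[0,0,0,0,0,0.03,1],[0,0,0,0,0,0.03,1]]' >/dev/null; python3 look.py h
python3 -m inch '[[0,0,0,0,0,0.015,1],[0,0,0,0,0,0.03,1],[0,0,0,0,0,0.03,1],[0,0,0,0,0,0.03,1],[0,0,0,0,0,0.03,1]]' ; python3 look.py i
```

```text
f 8.625 moment z 0.022 [(np.int32(76), [271.3, 289.2])]
clock: 9.25
position: [0.4907, -0.1836, 0.168]
ee_rot: [0.001, 0.397, 0.918, -0.0]
contact_force: [-1.1, -3.3, 6.8]
width: 0.014
grasp_force: 30.9
g 9.3 moment z -0.044 [(np.int32(76), [271.3, 289.2])]
h 9.975 moment z 0.033 [(np.int32(76), [271.3, 289.2])]
clock: 10.6
position: [0.4908, -0.1836, 0.168]
ee_rot: [0.001, 0.44, 0.898, -0.0]
contact_force: [-2.4, -3.2, 5.7]
width: 0.0137
grasp_force: 31.0
i 10.65 moment z -0.031 [(np.int32(76), [271.3, 289.2])]
```

Now at about 50.4° of turning. Continuing in small steps, one call at a time.

```bash
python3 -m inch '[[0,0,0,0,0,0.012,1],[0,0,0,0,0,0.025,1],[0,0,0,0,0,0.025,1],[0,0,0,0,0,0.025,1],[0,0,0,0,0,0.025,1]]' >/dev/null; python3 look.py j
python3 -m inch '[[0,0,0,0,0,0.012,1],[0,0,0,0,0,0.025,1],[0,0,0,0,0,0.025,1],[0,0,0,0,0,0.025,1],[0,0,0,0,0,0.025,1]]' ; python3 look.py k
```

```text
j 11.325 moment z 0.002 [(np.int32(76), [271.3, 289.2])]
clock: 11.95
position: [0.4909, -0.1835, 0.168]
ee_rot: [0.001, 0.475, 0.88, -0.0]
contact_force: [-0.9, -2.6, 5.4]
width: 0.0135
grasp_force: 30.9
k 12.0 moment z 0.032 [(np.int32(167), [274.1, 285.9])]
```

Second ball is out. Let it settle, then release and lift.

```bash
python3 -m inch '[[0,0,0,0,0,0,1],[0,0,0,0,0,0,1],[0,0,0,0,0,0,1],[0,0,0,0,0,0,1],[0,0,0,0,0,0,1]]' >/dev/null; python3 look.py l
python3 -m inch '[[0,0,0,0,0,0,0.7],[0,0,0,0,0,0,0.4],[0,0,0,0,0,0,0],[0,0,0,0,0,0,0],[0,0,0,0,0,0,0]]'
python3 -m inch '[[0,0,-0.2,0,0,0,0],[0,0,-0.5,0,0,0,0],[0,0,-0.9,0,0,0,0],[0,0,-0.9,0,0,0,0],[0,0,-0.9,0,0,0,0]]'
python3 -m inch '[[-0.6,0.6,0,0,0,0,0],[-0.6,0.6,0,0,0,0,0],[-0.6,0.6,0,0,0,0,0],[-0.6,0.6,0,0,0,0,0]]'
python3 look.py m
python3 - <<'E'
from h import *
cv2.imwrite("pics/top2.png",grab_frame("top")[:,:,::-1])
a=cv2.resize(cv2.imread("pics/s_m.png")[190:310,240:350],None,fx=4,fy=4,interpolation=2)
b=cv2.resize(cv2.imread("pics/top2.png")[140:260,270:350],None,fx=4,fy=4,interpolation=2)
cv2.imwrite("pics/fin.png",np.hstack([a,b]))
E
```

```text
l 12.675 moment z 0.001 [(np.int32(180), [276.0, 284.6])]
clock: 13.3
position: [0.4906, -0.1828, 0.1674]
ee_rot: [-0.0, 0.474, 0.88, 0.0]
contact_force: [0.4, 0.9, -0.2]
width: 0.0851
grasp_force: 0.0
clock: 13.92
position: [0.4901, -0.1825, 0.302]
ee_rot: [-0.0, 0.474, 0.88, 0.0]
contact_force: [-0.2, -0.6, -1.1]
width: 0.0851
grasp_force: 0.0
clock: 14.42
position: [0.6141, -0.2084, 0.2999]
ee_rot: [-0.003, 0.475, 0.88, -0.001]
contact_force: [-0.6, -0.6, -0.5]
width: 0.0852
grasp_force: 0.0
m 14.475 moment z 0.067 [(np.int32(175), [275.9, 284.7])]
```

View pics/fin.png

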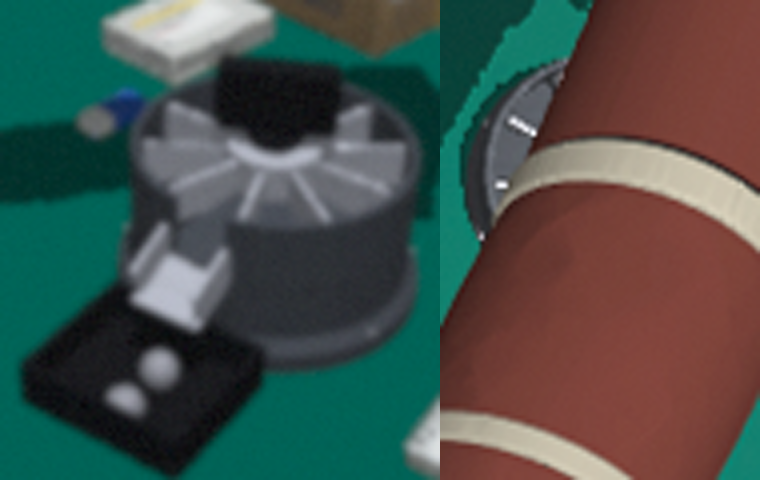

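The left half shows two balls at rest in the tray, at (126,398) and (160,368) in the crop. The handle is free. In the right half the arm covers the drum, so the third ball can't be seen directly, but only two have fallen. I'm handing in.

```bash
python3 -c "
from station import *;print(sign_off())"
```

```text
the job is handed in; nothing more can be done
None
```

I handed the job in at about 14.5 s: two balls lie in the larger feeder's tray, the first at rest before the second fell, and the handle is free; the third ball was hidden from view, but only two balls had dropped.

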